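# Lift the snack dish out of its board and swing its lip round to the dip pot

## Task

Take the steel snack dish by its overhead handle, lift it straight up out of the well in the serving board, and only then turn it level through a quarter turn until its pouring lip points squarely at the white dip pot, keeping it over the board and keeping the loose ball in the middle of the dish, untouched, all the while. Leave the pot, shaker, bottle and napkin holder where they stand. Do not put the dish down: finish still holding it, steady and level, about 8 cm above the board.

Things in the scene. Friction and masses are not known exactly. Their poses are not given: they have to be found in the camera images.
- dish: round steel plate, 138 mm over the rim, 24 mm deep, fixed handle over it, one pouring lip; 0.2 to 0.4 kg. Origin: centre of its underside; z up, x towards the lip, y along the handle bar. Stands loose in the board's well, underside 14 mm below the board's top, lip roughly along the board's x
- dish_bar (a point): centre of the handle's black grip, straight above the dish's middle, 95 mm above its underside: a level bar 80 mm long along the dish's y, 14 mm wide along its x and 16 mm high. Thin steel wires run from its ends out and down to the rim at y = -66 and +66 mm. 49 mm of free height lie between the grip's underside and the top of the ball
- dish_lip (a point): outer end of the pouring lip, a steel tongue 30 mm wide with low raised edges; 98 mm from the dish's axis along its x, 24 mm above its underside
- dish_floor (a point): middle of the dish's floor, on its axis, 4 mm above its underside. The floor is a very shallow cone: flat to radius 8 mm, rising at 8 degrees to radius 44 mm, then at 34 degrees to the rim, so the ball rolls back to the middle if the dish moves gently
- ball: loose fried snack ball, golden brown, hard, 34 mm diameter, 22 g, resting in the middle of the dish; this origin turns with it as it rolls
- ball_center (a point): centre of the ball
- board: fixed light wood serving board, 190 x 190 x 22 mm, with a round well 122 mm wide and 14 mm deep in its middle. Origin: centre of its underside, on the table; z up. The pot and the shaker stand beyond its two y sides
- pot: white ceramic dip pot, an open straight cup 60 mm across and 42 mm high, empty. Origin: centre of its underside. It stands about 170 mm from the board's centre on one of the board's two y sides (left or right varies), the shaker on the other
- shaker: steel shaker with a side handle, 70 mm across, 94 mm high. Origin: centre of its underside. It stands about 170 mm from the board's centre on the side opposite the pot
- bottle: pale plastic water bottle, 62 mm across, 190 mm high. Origin: centre of its underside
- napkins: napkin holder with paper napkins, 90 x 110 mm, 94 mm high. Origin: centre of its underside
Mind the look-alikes: they are no part of the job. Leave any brown or purple look-alike of the dish alone. What is shaped like the shaker but blue or pink is not meant.

How it is judged:
By the outcome, as a careful person would: the job done as asked, in the order asked, and still so for the second after the job is handed in, while the arm keeps its last pose, push and grip.
It also fails if it takes over 40 s, if anything falls off the work surface, if the arm or the gripper's body presses on something with over 40 N, if the wrist force passes 120 N, or if a joint passes its speed limit or range.

## Robot

A 6-joint arm with a two-finger parallel gripper is mounted at the origin on the work surface. World frame = base frame: x ahead of the robot, y to its left, z up, the work surface at z = 0. Lengths are in m, angles in rad, forces in N, time in s.
With the tool pointing down it reaches from about 0.35 to 0.775 m from the base axis. Payload 7.3 kg.
Tool frame: the origin (TCP) lies on the centre line of the jaws, within the pads' length; the fingertips stand 25 mm ahead of it and the grasp point (between the pads) lies 6 mm ahead of it; z points along the fingers, y is the direction in which the jaws open and shut (so a half turn about z gives the same grasp; the last joint's range is limited). The gripper opens to 92 mm and grips with 3 to 60 N. Pads are 19 mm wide; open, the fingers measure 130 mm over their backs; the gripper's body (75 mm by 190 mm) begins 47 mm behind the grasp point.
Start: joints at [1.096, 0.342, 1.524, -0, 1.275, -0.146], TCP at [0.17, 0.497, 0.252] pointing down, gripper open.
Joint ranges: [-2.53, 2.53], [-0.77, 2.02], [0.04, 2.7], [-1, 4.14], [0.28, 2.66], [-3.11, 3.11]. Speed limits (rad/s): [2.57, 2.57, 3.14, 3.14, 3.14, 3.14].

## Interface

Orientations are given as [roll, pitch, yaw] about the fixed x, y, z axes, in that order (R = Rz(yaw) Ry(pitch) Rx(roll)).
In Python, from cell import telemetry, read_camera, workorder gives the robot as it stands.
- The arm moves only by the shell command python3 -m creep 'ROWS' [FORCE]. ROWS is JSON, one flat list of numbers, 5 for each row, row after row: the opening, from 0 (shut) to 1 (fully open), then the shift along the world's x, y, z in m, then the turn about the world's z in rad. A call has 1 to 12 rows; each row shifts and turns the pose as measured when the row begins; what a row does not reach is not made up. A row lasts 1/8 s, in which the tool goes at most 62.5 mm and 10.7 degrees, less where a joint would pass 70% of its speed; a pose out of reach is approached as far as the arm can. A call is refused whole if a number of a shift passes 0.0625 or a number of a turn 0.188, either way. A call with a gripper value outside its range is refused whole. The fingers move at their own pace and stop on an object; FORCE is the grip in N (left out, the last holds). Time passes only in rows, so rows that do not move let the fingers close. It gives the time, the measured TCP pose, the force and the opening at its end, in the units of the state.
- telemetry.observe(): the state, without advancing time (a new reading comes with each control period).
- read_camera(name): name is "side" or "top"; returns a dict with "image" (400x640x3 uint8, red, green, blue), "fovy" (degrees; the focal length in pixels is half the picture's height over the tangent of half this angle, whatever the lens; pixels are square), "cx", "cy" (the principal point, pixels), "distortion" ([k1, k2, p1, p2, k3] as OpenCV has them; the pictures are not rectified), "R" (3x3) and "t" (3): a world point X has camera coordinates R X + t. Camera axes: x right, y down, z forward; pixel columns grow to the right and rows downward; lengths in m; the calibration is good to about 2 mm. A picture is of the moment at which its call begins. There is no depth.
- workorder.hand_in(): hands the job in, once; it reports no verdict.
The state is a dict: "time": time; "qpos": joint angles; "qvel": joint speeds; "joint_efforts": joint torques, N m; "tool_pos": TCP position; "tool_rot": TCP orientation; "contact_force": force on the tool from outside, world axes, zero at the start; "torque": the same for the moment, N m; "opening": finger opening in m.
Only numpy, scipy, OpenCV 4.12 (cv2) and the standard library are available. Lean on these libraries where they do the work, as an engineer would, in place of code of your own. Each camera call takes 0.05 s, during which the arm holds its last target.

## Working session

There is one attempt and no reset: what is moved stays moved. The work goes in short steps, Python scripts to look and compute and a shell command to move; the robot and the scene stay as the last step left them, time stands still between calls to the robot, and variables do not carry over. Pictures are saved under pics/ and viewed, and the job is handed in when it is done.

```bash
mkdir -p pics; ls
python3 - <<'E'
from cell import telemetry, read_camera
import cv2
print(telemetry.observe())
for n in("side","top"):
    c=read_camera(n); cv2.imwrite(f"pics/{n}0.png",c["image"][:,:,::-1])
    print(n,{k:v for k,v in c.items() if k!="image"})
E
```

```text
pics
{'time': 0.0, 'qpos': array([ 1.09600754e+00,  3.42738524e-01,  1.52499558e+00,  3.45060770e-05,
        1.27535171e+00, -1.46011703e-01]), 'qvel': array([ 0.00242885, -0.00071026,  0.00155575,  0.00216343,  0.00016819,
        0.00028153]), 'joint_efforts': array([ 1.36803224e-03, -4.31254506e+01, -2.44218206e+01,  7.18939933e-02,
        5.60230238e-02, -1.35536793e-04]), 'tool_pos': array([0.16933145, 0.4965787 , 0.25104419]), 'tool_rot': array([-3.14012018e+00, -2.49889818e-04,  2.81280532e+00]), 'contact_force': array([-0.57931006,  1.08457963,  0.41525442]), 'torque': array([ 0.01295145, -0.02370636,  0.00877107]), 'opening': 0.0916450994344879}
side {'fovy': 52.39459662369073, 'cx': 316.7332501470172, 'cy': 197.29682490977666, 'distortion': array([-0.05116093,  0.        ,  0.        ,  0.        ,  0.        ]), 'R': array([[-0.93963348, -0.34197326, -0.01196687],
       [-0.20650325,  0.59459694, -0.77705269],
       [ 0.27284671, -0.72767353, -0.62932178]]), 't': array([0.55043974, 0.21791584, 0.87490645])}
top {'fovy': 42.04026242240583, 'cx': 310.5530844234192, 'cy': 192.01390857057746, 'distortion': array([-0.0569766,  0.       ,  0.       ,  0.       ,  0.       ]), 'R': array([[-0.0201195 , -0.99979664, -0.00137542],
       [-0.98825191,  0.02009561, -0.15150689],
       [ 0.15150371, -0.00168898, -0.98845525]]), 't': array([0.00735136, 0.62622195, 1.63690933])}
```

View pics/side0.png

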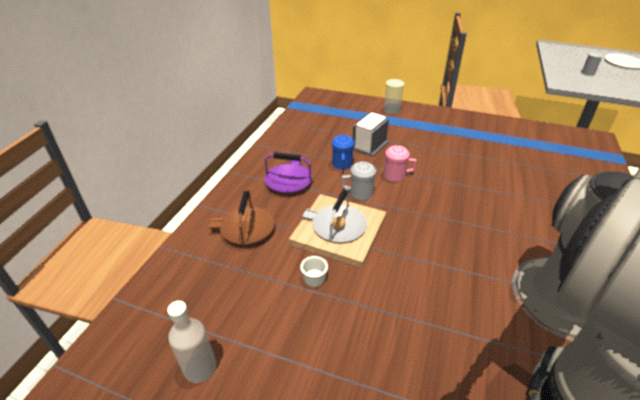

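View pics/top0.png

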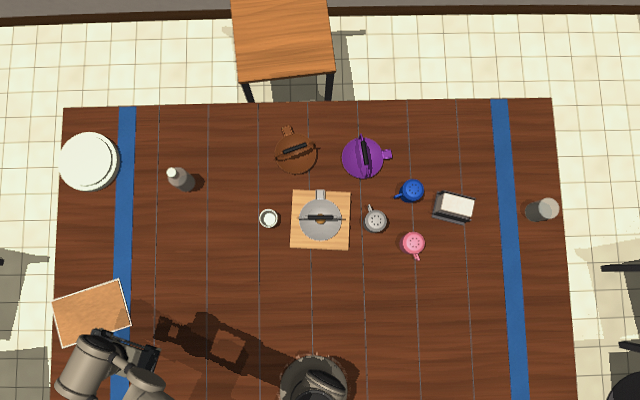

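Candidates for the dish, in top-view pixels: steel dish (320,219), brown look-alike (295,153) and purple look-alike (363,157). I choose the steel one in the wood board. The pot is the white cup at (269,218) and the shaker is the steel one at (375,220), with blue and pink look-alikes at (411,190) and (413,243). Next is a close crop and measurements.

```bash
cat > h.py <<'E'
import numpy as np, cv2
from cell import telemetry, read_camera
def K(c):
    f=c["image"].shape[0]/2/np.tan(np.radians(c["fovy"])/2)
    return np.array([[f,0,c["cx"]],[0,f,c["cy"]],[0,0,1.]])
def ray(c,uv):
    p=cv2.undistortPoints(np.array([[uv]],float),K(c),c["distortion"])[0,0]
    return -c["R"].T@c["t"], c["R"].T@np.array([p[0],p[1],1])
def onz(c,uv,z):
    o,d=ray(c,uv); return o+d*(z-o[2])/d[2]
def proj(c,X):
    return cv2.projectPoints(np.atleast_2d(np.array(X,float)),cv2.Rodrigues(c["R"])[0],c["t"],K(c),c["distortion"])[0][:,0]
def tri(c1,u1,c2,u2):
    o1,d1=ray(c1,u1);o2,d2=ray(c2,u2)
    s=np.linalg.lstsq(np.c_[d1,-d2],o2-o1,rcond=None)[0]
    a=o1+s[0]*d1;b=o2+s[1]*d2
    return (a+b)/2,np.linalg.norm(a-b)
E
python3 - <<'E'
from h import *
t=read_camera("top");s=read_camera("side")
np.save("pics/t.npy",t["image"]);np.save("pics/s.npy",s["image"])
a=cv2.resize(t["image"][175:265,250:400],None,fx=5,fy=5,interpolation=cv2.INTER_CUBIC)
b=cv2.resize(s["image"][180:300,270:400],None,fx=5,fy=5,interpolation=cv2.INTER_CUBIC)
cv2.imwrite("pics/tc.png",a[:,:,::-1]);cv2.imwrite("pics/sc.png",b[:,:,::-1])
E
```

```text
(no output)
```

View pics/tc.png

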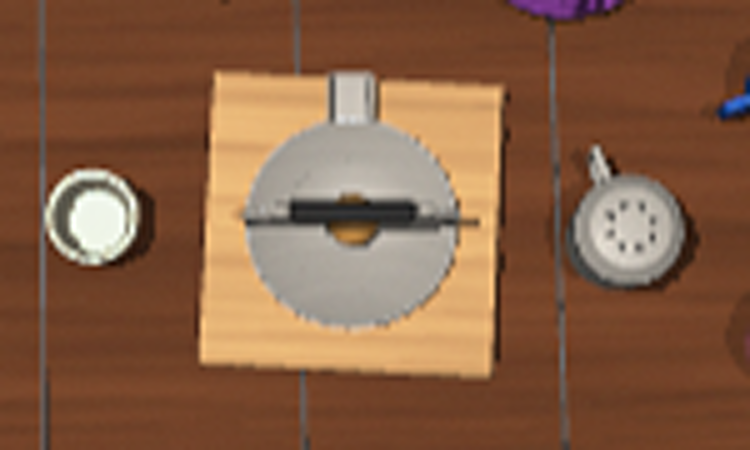

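View pics/sc.png

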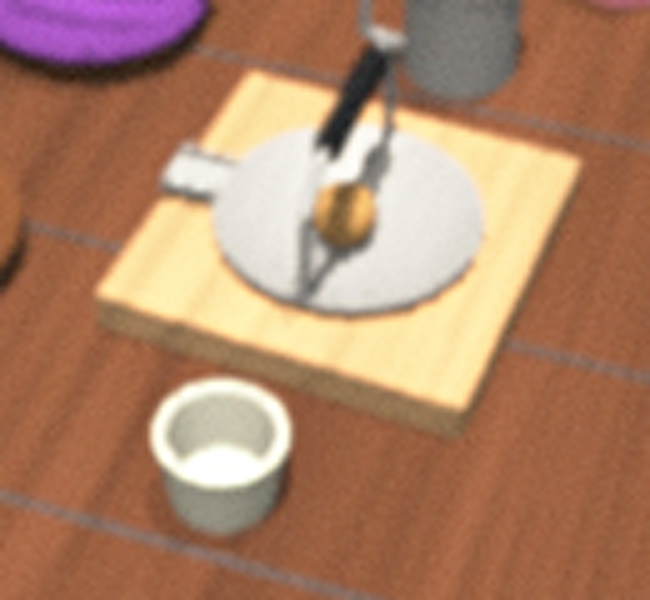

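Both crops agree. The steel dish is in the board, with its lip up in the top crop at (353,73), i.e. world +x. The dark bar is at (353,211) and the gold ball is under it. The pot is at (93,217), on the +y side.

Run:
```python
from h import *
t=read_camera("top");s=read_camera("side")
u=lambda U,V,u0,v0:((U+.5)/5-.5+u0,(V+.5)/5-.5+v0)
T=lambda U,V:u(U,V,250,175); S=lambda U,V:u(U,V,270,180)
np.set_printoptions(precision=4,suppress=True)
print("cams",-t["R"].T@t["t"],-s["R"].T@s["t"])
def dark(c,x0,y0,x1,y1):
    im=c["image"][y0:y1,x0:x1].astype(int); m=(im.max(2)<75)
    n,l,st,ce=cv2.connectedComponentsWithStats(m.astype(np.uint8))
    i=1+np.argmax(st[1:,4]); ys,xs=np.where(l==i)
    r=cv2.minAreaRect(np.c_[xs,ys].astype(np.float32)); print("dark",st[i],r)
    return np.array([x0,y0])+ce[i]
bt=dark(t,295,200,345,230); bs=dark(s,325,185,352,215)
print("bar",bt,bs,onz(t,bt,.105),tri(t,bt,s,bs), onz(s,bs,.105))
e1,e2=[onz(t,T(*p),.108) for p in((290,210),(416,213))]; print("bar ends",e1,e2,np.linalg.norm(e1-e2))
hsv=cv2.cvtColor(t["image"],cv2.COLOR_RGB2HSV)
cor=np.array([onz(t,T(*p),.022) for p in((215,72),(503,87),(492,378),(200,363))]);print("board",cor.mean(0),np.linalg.norm(np.diff(cor,axis=0),axis=1),"yaw",np.degrees(np.arctan2(*(cor[0]-cor[3])[1::-1])),np.degrees(np.arctan2(*(cor[1]-cor[2])[1::-1])))
print("rim c",onz(t,T(353,223.5),.032),"diam",np.linalg.norm(onz(t,T(246,223),.032)-onz(t,T(459,223),.032)))
print("rim side",onz(s,S(348,217),.032))
lip=onz(t,T(353,73),.032);print("lip",lip, "side",onz(s,S(173,170),.032))
pt=onz(t,T(92.5,217),.042);ps=onz(s,S(222,438),.042);print("pot",pt,ps)
print("shaker",onz(t,T(632,229),.094))
# ball
im=s["image"][210:240,325:355]; h=cv2.cvtColor(im,cv2.COLOR_RGB2HSV); m=(h[...,1]>120)&(h[...,2]>60)
ys,xs=np.where(m); print("ball n",len(xs)); bsd=(xs.mean()+325,ys.mean()+210); print("ball",onz(s,bsd,.029))
print("ball top", onz(t,T(353,222),.029))
```

```text
cams [ 0.371  -0.0025  1.7129] [0.3235 0.6953 0.7265]
dark [ 13  15  25   6 112] ((25.0, 17.5), (5.0, 24.0), 90.0)
dark [ 9  5 14 20 93] ((15.230766296386719, 14.153846740722656), (5.547001838684082, 21.0786075592041), 33.6900634765625)
bar [319.5804 217.2768] [340.914  198.4516] [ 0.5376 -0.0316  0.105 ] (array([ 0.5357, -0.0318,  0.1105]), np.float64(0.0027404895455882803)) [ 0.5362 -0.0384  0.105 ]
bar ends [0.5402 0.0055 0.108 ] [ 0.5367 -0.0725  0.108 ] 0.07807211774363342
board [ 0.5393 -0.0347  0.022 ] [0.1897 0.1907 0.1892] yaw -3.7801032812542403 -3.9265161265065194
rim c [ 0.5385 -0.0348  0.032 ] diam 0.13811653166827076
rim side [ 0.536  -0.0297  0.032 ]
lip [ 0.6373 -0.0371  0.032 ] side [ 0.6323 -0.0341  0.032 ]
pot [0.5451 0.1333 0.042 ] [0.542  0.1365 0.042 ]
shaker [ 0.5253 -0.2078  0.094 ]
ball n 97
ball [ 0.5394 -0.0348  0.029 ]
ball top [ 0.5398 -0.0349  0.029 ]
```

Measurements are consistent (board 190 mm, rim 138 mm, bar about 78 mm, heights fit). The bar is at about (0.538, -0.034, 0.103) and the dish yaw is about -2°. I'll move above it at travel height, turning the tool by about -1.27 rad.

```bash
python3 -m creep '[1,0.034,-0.048,0,-0.12, 1,0.034,-0.048,0,-0.12, 1,0.034,-0.048,0,-0.12, 1,0.034,-0.048,0,-0.12, 1,0.034,-0.048,0,-0.12, 1,0.034,-0.048,0,-0.12, 1,0.034,-0.048,0,-0.12, 1,0.034,-0.048,0,-0.12, 1,0.034,-0.048,0,-0.12, 1,0.034,-0.048,0,-0.12, 1,0,0,0,0]' 30
```

```text
time: 1.68
tool_pos: [0.5174, 0.0003, 0.2517]
tool_rot: [3.136, 0.001, 1.576]
contact_force: [-0.2, -0.4, -0.7]
opening: 0.092
```

```bash
python3 -m creep '[1,0.01,-0.017,0,-0.02, 1,0.0105,-0.017,0,-0.02, 1,0,0,-0.04,0, 1,0,0,-0.04,0, 1,0,0,0,0]'
python3 - <<'E'
from h import *
t=read_camera("top");s=read_camera("side")
a=cv2.resize(t["image"][165:275,230:410],None,fx=4,fy=4,interpolation=cv2.INTER_CUBIC)
b=cv2.resize(s["image"][120:270,260:410],None,fx=4,fy=4,interpolation=cv2.INTER_CUBIC)
cv2.imwrite("pics/tc1.png",a[:,:,::-1]);cv2.imwrite("pics/sc1.png",b[:,:,::-1])
o=telemetry.observe();print(o["tool_pos"],o["tool_rot"],o["qpos"])
E
```

```text
time: 2.3
tool_pos: [0.5397, -0.0349, 0.1711]
tool_rot: [3.133, 0.001, 1.537]
contact_force: [-0.5, 0.9, 1.0]
opening: 0.0916
[ 0.54169478 -0.0351922   0.17425676] [3.12683333e+00 1.97858669e-03 1.53699502e+00] [-2.06406120e-01  4.40325757e-01  1.60089980e+00  6.62311524e-04
  1.08548737e+00 -1.72924012e-01]
```

View pics/sc1.png

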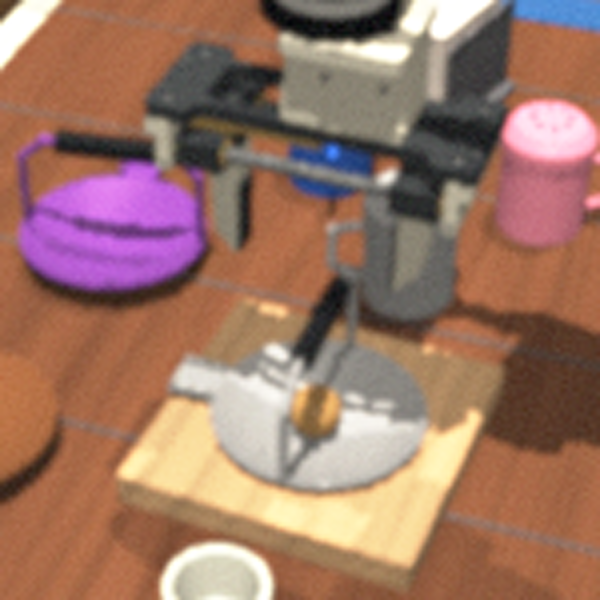

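The fingers straddle the bar in x (bar near crop (325,315)). The tilt reading drifted a bit, so I check whether it is real before going down.

```bash
for i in 1 2; do python3 -m creep '[1,0,0,0,0, 1,0,0,0,0]'; done
python3 - <<'E'
from h import *
for i in range(4):
    o=telemetry.observe();print(o["time"],o["tool_pos"],o["tool_rot"],o["qpos"][[1,2,4]].sum(),o["contact_force"]); read_camera("top")
E
```

```text
time: 2.65
tool_pos: [0.5434, -0.0353, 0.1776]
tool_rot: [3.121, 0.003, 1.538]
contact_force: [-0.8, 0.1, -1.2]
opening: 0.0918
time: 2.9
tool_pos: [0.5439, -0.0353, 0.179]
tool_rot: [3.119, 0.003, 1.538]
contact_force: [-0.5, -0.3, -0.2]
opening: 0.0916
2.9 [ 0.54390583 -0.03530704  0.1789881 ] [3.1187621  0.00341421 1.53783414] 3.1185152039706057 [-0.50560011 -0.3478961  -0.22727422]
2.95 [ 0.54389566 -0.0353093   0.17891984] [3.11886156 0.003386   1.53786264] 3.118618065374422 [0.99005923 0.01321445 0.20101033]
3.0 [ 0.5438106  -0.03531035  0.17874002] [3.11919407 0.00331927 1.53778371] 3.1189570737329815 [0.09801918 0.25652451 0.15196452]
3.05 [ 0.54376341 -0.03529149  0.17861399] [3.11943577 0.00328379 1.53778093] 3.1192012532062092 [-1.16911529 -0.18979741 -0.40800209]
```

Run:
```python
from h import *
for i in range(16):
    read_camera("top")
    if i%4==3: o=telemetry.observe();print(o["time"],o["tool_pos"],o["tool_rot"],o["qpos"][[1,2,4]].sum())
```

```text
3.3 [ 0.54370299 -0.03529167  0.17840693] [3.11981449 0.00322052 1.53772895] 3.1195851920749247
3.5 [ 0.5437127  -0.03531129  0.17841531] [3.11975794 0.00323655 1.53776443] 3.1195267623910437
3.7 [ 0.54376192 -0.0352958   0.17851463] [3.11955833 0.00325281 1.53776827] 3.119327318858673
3.9 [ 0.54374746 -0.03529921  0.17849505] [3.11959326 0.00326312 1.53779129] 3.119359969797074
```

The offset is real: a vertical stop left about 1.3° of tilt and an 8 mm rebound. I'll learn how vertical moves behave up here, with gentle steps first.

```bash
python3 -m creep '[1,0,0,0.01,0, 1,0,0,0.02,0, 1,0,0,0.02,0, 1,0,0,0.01,0]';python3 -m creep '[1,0,0,0,0,1,0,0,0,0]';python3 -m creep '[1,0,0,0,0,1,0,0,0,0]'
```

```text
time: 4.4
tool_pos: [0.5435, -0.0353, 0.2414]
tool_rot: [3.12, 0.003, 1.538]
contact_force: [0.1, -1.1, -1.4]
opening: 0.0914
time: 4.65
tool_pos: [0.5435, -0.0352, 0.2418]
tool_rot: [3.119, 0.003, 1.538]
contact_force: [-0.2, -0.1, 0.2]
opening: 0.0917
time: 4.9
tool_pos: [0.543, -0.0352, 0.2406]
tool_rot: [3.121, 0.003, 1.538]
contact_force: [0.1, 0.3, -0.8]
opening: 0.0918
```

```bash
python3 -m creep '[1,0,0,-0.01,0, 1,0,0,-0.01,0, 1,0,0,-0.01,0, 1,0,0,-0.01,0, 1,0,0,-0.01,0]';python3 -m creep '[1,0,0,0,0,1,0,0,0,0]';python3 -m creep '[1,0,0,0,0,1,0,0,0,0]'
```

```text
time: 5.52
tool_pos: [0.5426, -0.0351, 0.1864]
tool_rot: [3.123, 0.003, 1.538]
contact_force: [-0.8, 0.6, -0.7]
opening: 0.0918
time: 5.78
tool_pos: [0.5423, -0.035, 0.1854]
tool_rot: [3.125, 0.002, 1.538]
contact_force: [-0.3, 0.4, 0.0]
opening: 0.0916
time: 6.02
tool_pos: [0.5427, -0.0351, 0.1861]
tool_rot: [3.123, 0.003, 1.538]
contact_force: [-0.2, -0.0, -0.1]
opening: 0.0916
```

Gentle steps keep the pose, so only abrupt stops tilt it. I'll try an abrupt upward stop to undo the tilt.

```bash
python3 -m creep '[1,0,0,0.04,0, 1,0,0,0.04,0, 1,0,0,0,0]';python3 -m creep '[1,0,0,0,0]';python3 -m creep '[1,0,0,0,0]';python3 -m creep '[1,0,0,0,0]'
```

```text
time: 6.4
tool_pos: [0.5425, -0.0351, 0.2687]
tool_rot: [3.123, 0.003, 1.538]
contact_force: [0.3, 0.8, 0.2]
opening: 0.0914
time: 6.52
tool_pos: [0.5422, -0.035, 0.2681]
tool_rot: [3.124, 0.003, 1.538]
contact_force: [-0.0, 0.5, -0.9]
opening: 0.0916
time: 6.65
tool_pos: [0.5419, -0.0349, 0.2673]
tool_rot: [3.125, 0.002, 1.538]
contact_force: [0.1, -0.3, 0.1]
opening: 0.0917
time: 6.78
tool_pos: [0.5415, -0.0349, 0.2664]
tool_rot: [3.127, 0.002, 1.538]
contact_force: [-0.5, -0.0, 0.7]
opening: 0.0921
```

```bash
python3 -m creep '[1,0,0,0,0,1,0,0,0,0,1,0,0,0,0,1,0,0,0,0]';python3 -m creep '[1,0,0,0,0,1,0,0,0,0,1,0,0,0,0,1,0,0,0,0]'
```

```text
time: 7.28
tool_pos: [0.5412, -0.0348, 0.2652]
tool_rot: [3.129, 0.002, 1.538]
contact_force: [0.1, 0.3, -0.3]
opening: 0.0916
time: 7.78
tool_pos: [0.5412, -0.0349, 0.2653]
tool_rot: [3.129, 0.002, 1.538]
contact_force: [-0.2, -0.2, 0.5]
opening: 0.0918
```

```bash
python3 -m creep '[1,-0.001,0,-0.01,0, 1,-0.001,0,-0.02,0, 1,-0.001,0,-0.02,0, 1,0,0,-0.02,0, 1,0,0,-0.02,0, 1,0,0,-0.015,0, 1,0,0,-0.01,0, 1,0,0,-0.005,0, 1,0,0,0,0]'
python3 - <<'E'
from h import *
s=read_camera("side");t=read_camera("top")
b=cv2.resize(s["image"][150:270,270:400],None,fx=5,fy=5,interpolation=cv2.INTER_CUBIC)
cv2.imwrite("pics/sc2.png",b[:,:,::-1])
o=telemetry.observe();print(o["tool_pos"],o["tool_rot"])
E
```

```text
time: 8.9
tool_pos: [0.5361, -0.0345, 0.1376]
tool_rot: [3.131, 0.001, 1.538]
contact_force: [-0.1, 0.3, -0.1]
opening: 0.0918
[ 0.53639116 -0.03456386  0.13816622] [3.13044035e+00 1.37919541e-03 1.53763614e+00]
```

View pics/sc2.png

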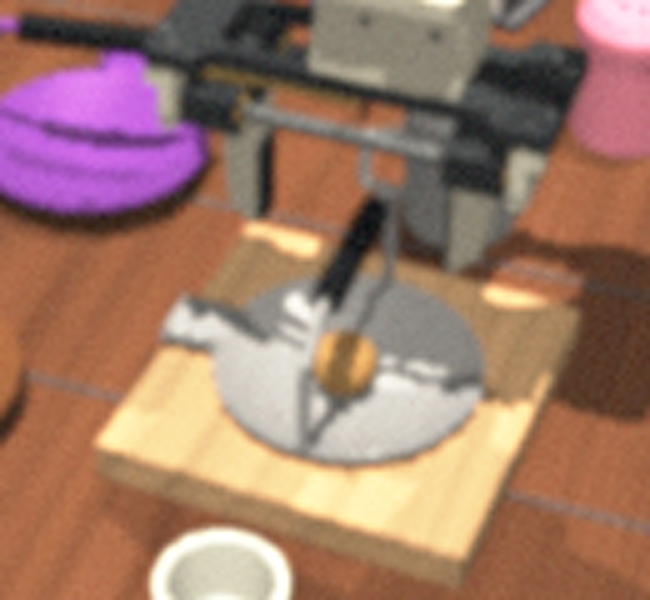

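The fingers straddle the bar: finger mid is at about (357,240) and bar centre at (352,250). I go down the last 29 mm and stage the closing.

```bash
python3 -m creep '[1,0,0,-0.005,0, 0.8,0,0,-0.01,0, 0.6,0,0,-0.009,0, 0.4,0,0,-0.004,0, 0.35,0,0,0,0, 0.35,0,0,0,0]' 6
python3 - <<'E'
from h import *
s=read_camera("side")
b=cv2.resize(s["image"][150:270,270:400],None,fx=5,fy=5,interpolation=cv2.INTER_CUBIC)
cv2.imwrite("pics/sc3.png",b[:,:,::-1])
o=telemetry.observe();print(o["tool_pos"],o["tool_rot"],o["opening"])
E
```

```text
time: 9.75
tool_pos: [0.5367, -0.0346, 0.1088]
tool_rot: [3.129, 0.002, 1.538]
contact_force: [-0.2, -0.1, 0.6]
opening: 0.0463
[ 0.53671044 -0.03463613  0.10881763] [3.12910376e+00 1.63018384e-03 1.53764988e+00] 0.042108064191320536
```

View pics/sc3.png

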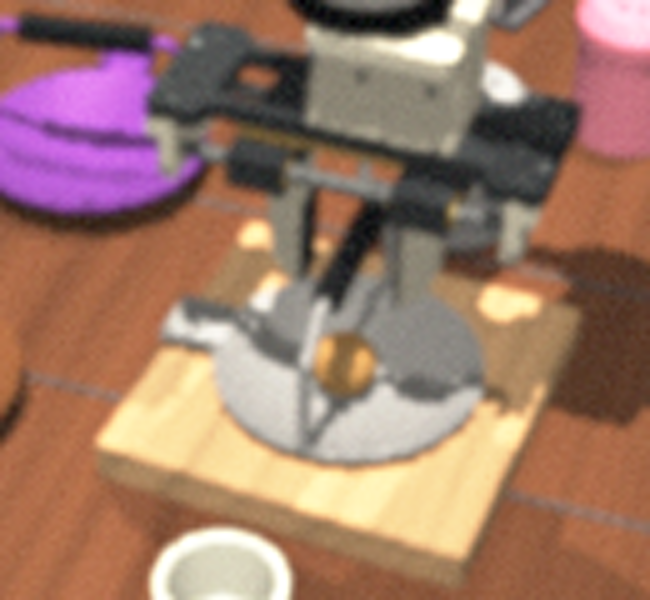

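The bar sits between the fingers, clear of the ball. I'll close softly, then firm up.

```bash
python3 -m creep '[0.25,0,0,0,0, 0.22,0,0,0,0, 0.19,0,0,0,0, 0.17,0,0,0,0, 0.15,0,0,0,0, 0.13,0,0,0,0, 0.1,0,0,0,0, 0.1,0,0,0,0]' 5; python3 -m creep '[0,0,0,0,0, 0,0,0,0,0]' 15;python3 -m creep '[0,0,0,0,0, 0,0,0,0,0]' 35
```

```text
time: 10.8
tool_pos: [0.5376, -0.0349, 0.1096]
tool_rot: [3.127, 0.002, 1.538]
contact_force: [0.7, 0.7, -0.3]
opening: 0.0138
time: 11.05
tool_pos: [0.5375, -0.0349, 0.1096]
tool_rot: [3.127, 0.002, 1.538]
contact_force: [0.7, -0.2, 0.4]
opening: 0.014
time: 11.3
tool_pos: [0.5375, -0.0349, 0.1097]
tool_rot: [3.127, 0.002, 1.538]
contact_force: [0.3, -1.0, 0.9]
opening: 0.0136
```

Gripped at 14 mm. I lift gently and straight: a small step first, then a check.

```bash
python3 -m creep '[0,0,0,0.002,0, 0,0,0,0.004,0, 0,0,0,0.006,0, 0,0,0,0.006,0, 0,0,0,0.006,0, 0,0,0,0.004,0, 0,0,0,0.002,0, 0,0,0,0,0]'
python3 - <<'E'
from h import *
s=read_camera("side")
b=cv2.resize(s["image"][150:270,270:400],None,fx=5,fy=5,interpolation=cv2.INTER_CUBIC)
cv2.imwrite("pics/sc4.png",b[:,:,::-1])
E
```

```text
time: 12.3
tool_pos: [0.5361, -0.0345, 0.1407]
tool_rot: [3.13, 0.001, 1.538]
contact_force: [-0.4, 1.3, -3.7]
opening: 0.0139
```

View pics/sc4.png

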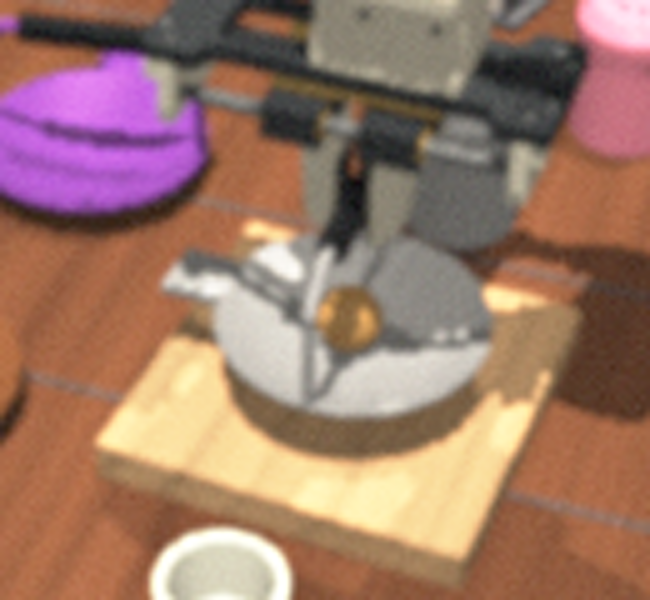

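The dish has lifted 31 mm, is level and clear of the well, with the ball in the middle (crop (348,318)). I continue up by about 62 mm.

```bash
python3 -m creep '[0,0,0,0.002,0, 0,0,0,0.005,0, 0,0,0,0.008,0, 0,0,0,0.009,0, 0,0,0,0.009,0, 0,0,0,0.009,0, 0,0,0,0.008,0, 0,0,0,0.005,0, 0,0,0,0.002,0, 0,0,0,0,0]'
python3 - <<'E'
from h import *
s=read_camera("side");t=read_camera("top")
b=cv2.resize(s["image"][130:270,260:400],None,fx=4,fy=4,interpolation=cv2.INTER_CUBIC)
cv2.imwrite("pics/sc5.png",b[:,:,::-1])
a=cv2.resize(t["image"][170:270,240:400],None,fx=5,fy=5,interpolation=cv2.INTER_CUBIC)
cv2.imwrite("pics/tc5.png",a[:,:,::-1])
print(telemetry.observe()["tool_pos"],telemetry.observe()["tool_rot"])
E
```

```text
time: 13.6
tool_pos: [0.5359, -0.0345, 0.2019]
tool_rot: [3.13, 0.001, 1.538]
contact_force: [-0.0, -0.0, -3.2]
opening: 0.0135
[ 0.53580552 -0.03442688  0.20162651] [3.13063791e+00 1.35959769e-03 1.53764745e+00]
```

View pics/sc5.png

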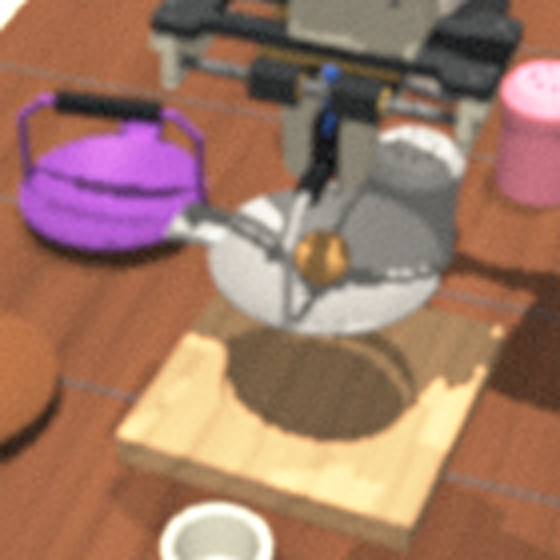

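View pics/tc5.png

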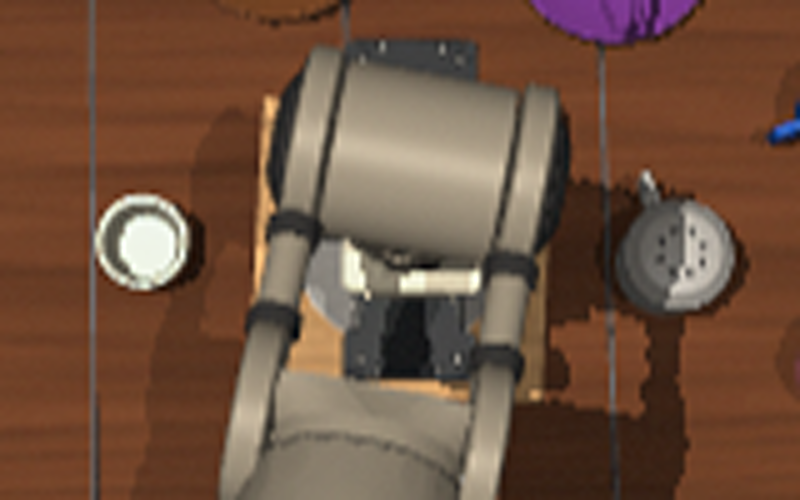

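The lift is clean: the ball is centred in the side crop at (320,258) and the well is empty below. The pot bearing from the dish axis is about 87.4° and the lip is at about -1.9°, so the turn is about +1.558 rad. First half, ramped.

```bash
python3 -m creep '[0,0,0,0,0.02, 0,0,0,0,0.04, 0,0,0,0,0.06, 0,0,0,0,0.08, 0,0,0,0,0.08, 0,0,0,0,0.08, 0,0,0,0,0.08, 0,0,0,0,0.08, 0,0,0,0,0.08, 0,0,0,0,0.06, 0,0,0,0,0.04, 0,0,0,0,0.02]'
python3 - <<'E'
from h import *
s=read_camera("side")
b=cv2.resize(s["image"][130:270,260:400],None,fx=4,fy=4,interpolation=cv2.INTER_CUBIC)
cv2.imwrite("pics/sc6.png",b[:,:,::-1])
print(telemetry.observe()["tool_pos"],telemetry.observe()["tool_rot"])
E
```

```text
time: 15.2
tool_pos: [0.5346, -0.0342, 0.1985]
tool_rot: [3.136, -0.002, 2.291]
contact_force: [0.5, 0.7, -3.5]
opening: 0.0141
[ 0.53456618 -0.03425435  0.19849747] [ 3.13565403e+00 -1.70687985e-03  2.29175826e+00]
```

View pics/sc6.png

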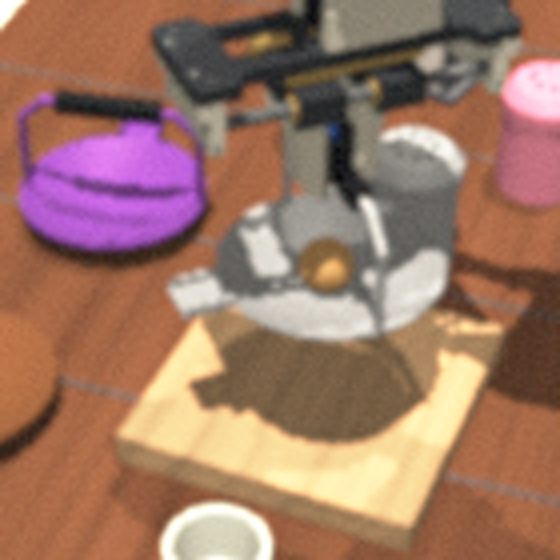

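Halfway, the dish is level with the ball central at (325,265). Second half, with a tiny upward trim for the 3 mm sag.

```bash
python3 -m creep '[0,0,0,0,0.02, 0,0,0,0,0.04, 0,0,0,0.0005,0.06, 0,0,0,0.0005,0.08, 0,0,0,0.0005,0.08, 0,0,0,0.0005,0.08, 0,0,0,0.0005,0.08, 0,0,0,0.0005,0.08, 0,0,0,0.0005,0.08, 0,0,0,0.0005,0.06, 0,0,0,0,0.04, 0,0,0,0,0.02]'; python3 -m creep '[0,0,0,0,0.02, 0,0,0,0,0]';python3 - <<'E'
from h import *
s=read_camera("side")
b=cv2.resize(s["image"][140:300,260:400],None,fx=5,fy=5,interpolation=cv2.INTER_CUBIC)[:590]
b=cv2.resize(s["image"][155:275,270:390],None,fx=5,fy=5,interpolation=cv2.INTER_CUBIC)
cv2.imwrite("pics/sc7.png",b[:,:,::-1])
print(telemetry.observe()["tool_pos"],telemetry.observe()["tool_rot"])
E
```

```text
time: 16.75
tool_pos: [0.5344, -0.0342, 0.2022]
tool_rot: [3.136, -0.002, 3.041]
contact_force: [0.4, -1.0, -3.6]
opening: 0.0138
time: 17.0
tool_pos: [0.5345, -0.0342, 0.2022]
tool_rot: [3.136, -0.002, 3.062]
contact_force: [0.3, 0.3, -3.1]
opening: 0.0135
[ 0.53446597 -0.03422936  0.20217328] [ 3.13587279e+00 -2.17194063e-03  3.06181039e+00]
```

View pics/sc7.png

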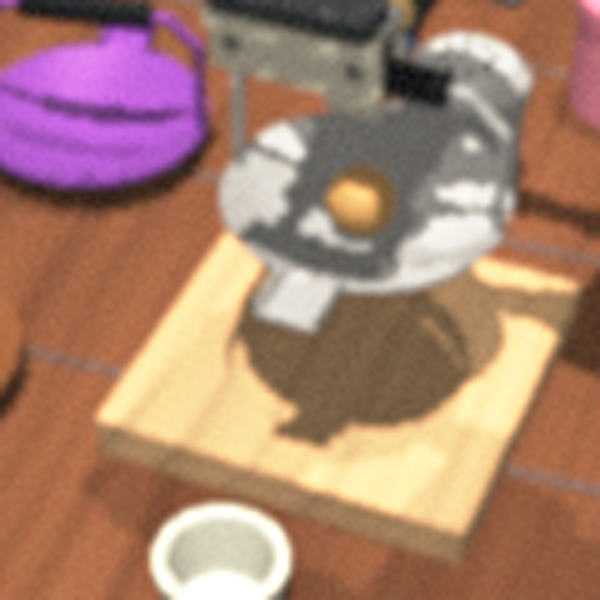

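The dish is nearly turned and the lip end is at crop (286,322). I measure the lip bearing against the pot bearing in both views.

Run:
```python
from h import *
s=read_camera("side");t=read_camera("top")
a=cv2.resize(t["image"][175:265,250:400],None,fx=5,fy=5,interpolation=cv2.INTER_CUBIC)
cv2.imwrite("pics/tc7.png",a[:,:,::-1])
S=lambda U,V:((U+.5)/5-.5+270,(V+.5)/5-.5+155)
z=.1245
ax=np.array([.5345,-.0345])
for p in((253,312),(318,331),(286,322)): print("lip",onz(s,S(*p),z))
l=onz(s,S(286,322),z)[:2]-ax; print("r",np.linalg.norm(l),np.degrees(np.arctan2(l[1],l[0])))
print("rim c",onz(s,S(367,199),z))
# predicted pixels for dish yaw 85.4
for yaw in(83,85.4,87.5,90):
    y=np.radians(yaw);P=[[ax[0]+.098*np.cos(y)-w*np.sin(y),ax[1]+.098*np.sin(y)+w*np.cos(y),z] for w in(-.015,.015)]
    print(yaw,((proj(s,P)-[270,155]+.5)*5-.5).round(), ((proj(t,P)-[250,175]+.5)*5-.5).round())
```

```text
lip [0.55346031 0.06200123 0.1245    ]
lip [0.52230949 0.0643882  0.1245    ]
lip [0.53748266 0.06343932 0.1245    ]
r 0.09798472767389972 88.255642894911
rim c [ 0.52937795 -0.031492    0.1245    ]
83 [[237. 307.]
 [298. 327.]] [[199. 175.]
 [194. 223.]]
85.4 [[245. 310.]
 [307. 328.]] [[197. 181.]
 [194. 230.]]
87.5 [[252. 313.]
 [315. 330.]] [[196. 187.]
 [195. 236.]]
90 [[260. 316.]
 [325. 331.]] [[195. 194.]
 [196. 243.]]
```

View pics/tc7.png

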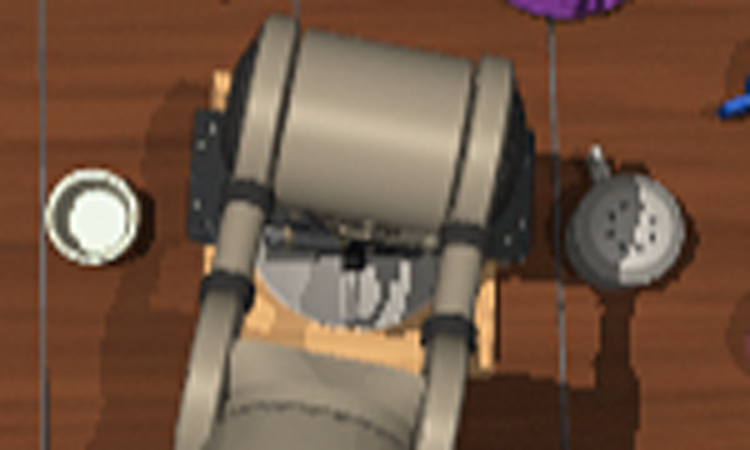

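The side-view lip edge gives 85.6° and kinematics give 85.4°. The pot bearing is 86.8° in both views. The height is 78 mm. A small +0.025 rad trim remains.

```bash
python3 -m creep '[0,0,0,0,0.01, 0,0,0,0,0.01, 0,0,0,0,0.005, 0,0,0,0,0, 0,0,0,0,0, 0,0,0,0,0, 0,0,0,0,0]';python3 - <<'E'
from h import *
for i in range(8): s=read_camera("side")
b=cv2.resize(s["image"][155:275,270:390],None,fx=5,fy=5,interpolation=cv2.INTER_CUBIC)
cv2.imwrite("pics/sc8.png",b[:,:,::-1]); cv2.imwrite("pics/s8.png",s["image"][:,:,::-1])
o=telemetry.observe();print(o["tool_pos"],o["tool_rot"],o["qvel"],o["opening"],o["contact_force"])
im=s["image"][185:205,328:358]; h=cv2.cvtColor(im,cv2.COLOR_RGB2HSV); m=(h[...,1]>110)&(h[...,2]>60)
ys,xs=np.where(m);u=(xs.mean()+328,ys.mean()+185);print("ball",len(xs),u,onz(s,u,.1215))
E
```

```text
time: 18.02
tool_pos: [0.5345, -0.0342, 0.2022]
tool_rot: [3.136, -0.002, 3.088]
contact_force: [-0.7, 0.2, -3.8]
opening: 0.0138
[ 0.53443526 -0.03418192  0.20215568] [ 3.13588017e+00 -2.26252640e-03  3.08837803e+00] [ 0.00206602 -0.00104013 -0.00047008  0.00165813  0.00066059 -0.00220662] 0.013284984344799496 [ 0.36018746 -0.54345    -3.44957005]
ball 133 (np.float64(341.7368421052632), np.float64(194.796992481203)) [ 0.53279677 -0.03267959  0.1215    ]
```

View pics/sc8.png

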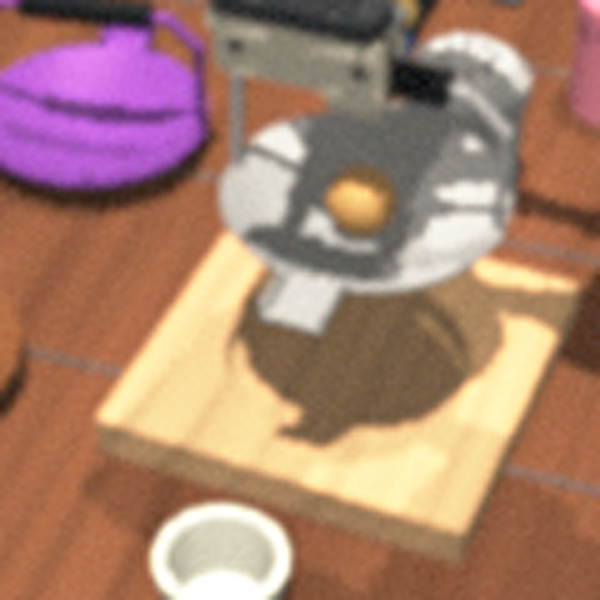

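View pics/s8.png

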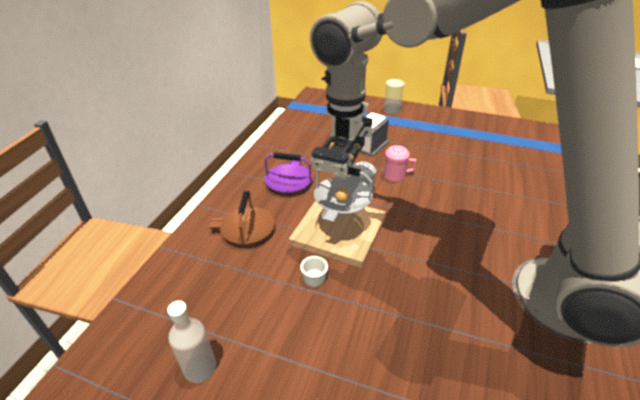

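The lip faces the pot (lip end at about (290,322) and pot at (220,560) in the crop). The ball is within about 2 mm of the axis, and everything is at rest. Handing in.

```bash
python3 -c "
from cell import workorder,telemetry
print(workorder.hand_in()); print(telemetry.observe()['tool_pos'])"
```

```text
the job is handed in; nothing more can be done
None
the job is handed in; nothing more can be done
```

I took the steel dish by its handle, lifted it straight up out of the well, and only then turned it about 89° until the lip pointed at the white pot. The job is handed in at 18 s with the dish still held.

**Last checks:**
- **Lip:** its bearing is about 87° by the arm's own readings, and the pot's bearing is 86.8° in both views. Just before a final turn of about 1.5°, the lip edge in the side picture agreed with the arm to 0.2°. I did not measure it again after that turn.
- **Height and level:** the dish's underside is about 79 mm above the board, worked out from how far the arm rose. The tool tilt reads about 0.4°; I did not measure the dish's own tilt.
- **Position:** the dish stays over the board, about 3 mm nearer the robot than where I gripped it.
- **Ball:** it is within about 2 mm of the dish's axis, and the gripper stayed clear of it.
- **Steadiness:** the arm is at rest and the grip is holding the 14 mm bar.
- **Other things:** the pot, bottle and look-alikes I could see have not moved. The shaker and napkin holder are partly hidden in the last picture, so I only saw parts of them.

**What disagreed:**
- **Early tilt:** an abrupt stop on the way in tilted the tool about 1.3° and bounced it up 8 mm. I cut the tilt to under 1° before gripping and moved gently after that.
- **Camera offset:** the two cameras differed by up to about 7 mm, more than the stated 2 mm calibration. I worked out the lip and pot bearings within each view separately.

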